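Seat the ammonite in its display bed

TASK

On the red stone slab three fossils on round mount discs stand proud in their ring beds. With closed fingertips press the ammonite (the flat coiled shell) gently on the middle of its coil, straight down, until its disc is fully home in its ring, keep it pressed there for about two seconds so the putty grips, then withdraw. Grasp or lift nothing, do not touch the egg or the bone, which must stay proud, and do not disturb the brush, glue bottle and stone chip.

Things in the scene. Friction and masses are not known exactly. Their poses are not given: they have to be found in the camera images.
- ammonite_top (a point): middle of the flat top of the ammonite, a coiled buff stone shell 62 mm across and 12 mm thick, on a round mount disc 72 mm across and 18 mm thick; the disc sits in a plaster ring bed (88 mm outside, 74 mm inside, 18 mm high) on the slab. Fully home, the disc's face is flush with the ring and this point is 30 mm above the slab's top face, that is 80 mm above the table. Position of the three fossils on the slab varies; z points up
- ammonite (a joint): how far the ammonite has been pressed down, in m: starts at 0 to 0.004 (disc 12 to 8 mm proud of the ring), 0.012 is fully home on a hard stop; it takes about 4 N to move (a little more when fast) and stays where it is left
- egg_top (a point): top of the egg, a smooth oval buff stone egg 52 mm long lying half sunk in an identical mount disc in an identical ring bed, 21 mm above its disc's face; must not be touched
- bone_top (a point): top of the bone, a small buff stone limb bone 55 mm long with knobbed ends on an identical mount disc in an identical ring bed, 16 mm above its disc's face; must not be touched
- slab: fixed red sandstone slab, 250 mm along its x, 340 mm along its y, 50 mm high with rough edges; origin at the centre of its underside, z up
- brush_grip (a point): grip of a loose dusting brush lying on the table beside the slab (at the slab's -y end); leave it alone
- glue_center (a point): centre of a loose glue bottle, 44 mm across and 110 mm tall, standing on the table beside the slab (at its +y end); leave it alone
- chip_center (a point): centre of a loose red stone chip, 44 mm across and 22 mm high, lying on a corner of the slab; leave it alone

How it is judged:
By the outcome, as a careful person would: the job done as asked, in the order asked, and still so for the second after the job is handed in, with the robot touching nothing.
It also fails if it takes over 35 s, if anything falls off the work surface, if the arm or the gripper's body presses on something with over 40 N, if the wrist force passes 120 N, or if a joint passes its speed limit or range.

ROBOT

A 6-joint arm with a two-finger parallel gripper is mounted at the origin on the work surface. World frame = base frame: x ahead of the robot, y to its left, z up, the work surface at z = 0. Lengths are in m, angles in degrees, forces in N, time in s.
With the tool pointing down it reaches from about 0.4 to 0.825 m from the base axis. Payload 7 kg.
Tool frame: the origin (TCP) lies between the finger pads; the fingertips stand 19 mm ahead of it and the grasp point (between the pads) is the TCP; z points along the fingers, y is the line along which they close (so a half turn about z gives the same grasp; the last joint's range is limited). The gripper opens to 88 mm and grips with 3 to 60 N. Pads are 19 mm wide; open, the fingers measure 130 mm over their backs; the gripper's body (78 mm by 193 mm) begins 47 mm behind the grasp point.
Start: joints at [-50.93, 20.546, 0.682, 0, -70.136, -16.507], TCP at [0.259, -0.623, 0.246] pointing down, gripper open.
Joint ranges: [-176.03, 176.03], [-82.01, 121.73], [-58.28, 71.71], [-173.87, 95.51], [-174.79, -0.11], [-173.66, 173.66]. Speed limits (degrees/s): [136.94, 136.94, 172.46, 180, 180, 180].

INTERFACE

Orientations are given as [roll, pitch, yaw] about the fixed x, y, z axes, in that order (R = Rz(yaw) Ry(pitch) Rx(roll)).
In Python, from plant import r gives the robot as it stands. The module is installed in compiled form; this text tells all that it offers.
- The arm moves only by the shell command python3 -m pendant 'ROWS' [OPENING] [FORCE]. ROWS is JSON, a list of rows, each a list of 6 numbers: the shift along the tool's x, y, z in mm, then the turn, a rotation vector about the tool's x, y, z in rad. In form: [[tx, ty, tz, wx, wy, wz], ...]. A call has 1 to 20 rows; each row is the pose to reach, as a shift and turn from the pose commanded when the call began, along the tool's axes at that moment; what a row does not reach only later rows make up. A row lasts 1/8 s, in which the tool goes at most 62.5 mm and 10.7 degrees, less where a joint would pass 70% of its speed; a pose out of reach is approached as far as the arm can. A call with a gripper value outside its range is refused whole. OPENING is the finger opening in mm, from 0 to 87.6, set as the call begins (- or left out, the last holds). The fingers move at their own pace and stop on an object; FORCE is the grip in N (left out, the last holds). Time passes only in rows, so rows that repeat a pose let the fingers close. It gives the time, the measured TCP pose, the force, the opening and the grip force at its end, in the units of the state.
- r.get_state(): the state, without advancing time (a new reading comes with each control period).
- r.capture(name): name is "side" or "top" or "wrist"; returns the picture (384x512x3 uint8, red, green, blue); there is no depth.
- r.camera_params(name): a dict with "mtx" (3x3 intrinsics, pixels), "rvec" (rotation vector, rad) and "tvec" (3), from world to camera coordinates, as OpenCV has them; the wrist camera has in their place "mount" (4x4, takes a point from camera to tool coordinates, whose origin is the TCP and whose axes are the flange's). Camera axes: x right, y down, z forward; pixel columns grow to the right and rows downward; lengths in m; the calibration is good to about 2 mm. The wrist camera is an equidistant fisheye: a pixel r from the principal point sees the ray r / f radians off the axis. A picture is of the moment at which its call begins: read the wrist's pose just before it. camera_params takes no time and is no camera call.
- r.close_job(): hands the job in; it is judged then, once.
The state is a dict: "time_s": time; "joints": joint angles; "qd": joint speeds; "joint_torque": joint torques, N m; "tcp_pos": TCP position; "eef_rot": TCP orientation; "contact_force": force on the tool from outside, world axes, zero at the start; "moment": the same for the moment, N m; "gripper_width": finger opening in m; "gripper_force": force on a finger pad.
Only numpy, scipy, OpenCV 4.12 (cv2) and the standard library are available. Lean on these libraries where they do the work, as an engineer would, in place of code of your own. Each camera call takes 0.05 s, during which the arm holds its last target. There are 200 camera calls.

## Working session

There is one attempt and no reset: what is moved stays moved. The work goes in short steps, Python scripts to look and compute and a shell command to move; the robot and the scene stay as the last step left them, time stands still between calls to the robot, and variables do not carry over. Pictures are saved under pics/ and viewed, at most 10 in all, crops included, and the job is handed in when it is done.

```bash
mkdir -p pics; python3 - <<'E'
from plant import r
import cv2,numpy as np
for n in("top","side"):
    cv2.imwrite(f"pics/{n}0.png",r.capture(n)[:,:,::-1]); p=r.camera_params(n)
    R=cv2.Rodrigues(np.array(p["rvec"],float))[0];print(n,p["mtx"],-R.T@np.array(p["tvec"]).ravel(),R[2])
s=r.get_state();print(s)
E
```

```text
top [[398.17871924   0.         254.20547543]
 [  0.         398.17871924 194.75408688]
 [  0.           0.           1.        ]] [0.34894314 0.05628198 0.98779176] [ 0.18936325  0.02441214 -0.98160359]
side [[400.38366551   0.         253.80357171]
 [  0.         400.38366551 195.71811375]
 [  0.           0.           1.        ]] [0.02073812 0.57242815 0.75483547] [ 0.5230527  -0.52765308 -0.66932661]
{'time_s': 0.1, 'joints': array([-5.09306873e+01,  2.05871486e+01,  6.40086300e-01, -1.85506022e-02,
       -7.01335336e+01, -1.65080833e+01]), 'qd': array([-0.01723999, -0.09597394,  0.10357893,  0.06814365, -0.03928714,
        0.01839659]), 'joint_torque': array([-7.59136801e-04, -5.84161556e+01,  2.93751687e+01,  7.01552957e+00,
        1.01834658e-02, -5.82473717e-05]), 'tcp_pos': array([ 0.25882866, -0.62298268,  0.24472391]), 'eef_rot': array([ 1.79917770e+02, -6.18268981e-03, -1.57445082e+02]), 'contact_force': array([-0.66876979, -0.11340157,  0.49449335]), 'moment': array([-0.00259802, -0.02155909, -0.03600261]), 'gripper_force': 0.0, 'gripper_width': 0.08739476675028177}
```

View pics/top0.png

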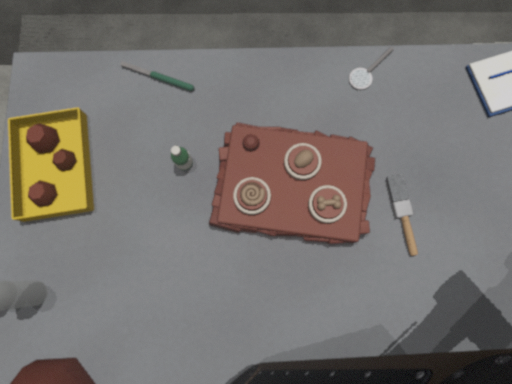

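View pics/side0.png

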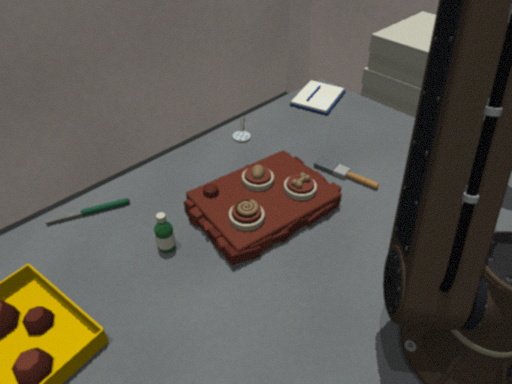

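The top view shows the ammonite at about (252,195), the egg at (303,160), the bone at (328,204) and the chip at (251,143). In the side view the ammonite is at about (247,210).

```bash
cat > h.py <<'E'
import cv2,numpy as np
from plant import r
def ray(n,uv):
    p=r.camera_params(n);K=np.array(p["mtx"],float);R=cv2.Rodrigues(np.array(p["rvec"],float))[0]
    return -R.T@np.array(p["tvec"],float).ravel(), R.T@np.linalg.inv(K)@np.array([*uv,1.])
def onz(n,uv,z):
    c,d=ray(n,uv); return c+d*(z-c[2])/d[2]
def tri(u1,u2):
    c1,d1=ray("top",u1);c2,d2=ray("side",u2)
    s=np.linalg.lstsq(np.c_[d1,-d2],c2-c1,rcond=None)[0]
    a,b=c1+s[0]*d1,c2+s[1]*d2
    return (a+b)/2,np.linalg.norm(a-b)
E
python3 - <<'E'
from h import *
S={"top":{"amm":(252,195),"egg":(303,160),"bone":(328,204)},"side":{"amm":(247,212),"egg":(258,178),"bone":(300,187)}}
C={}
for n in S:
    im=cv2.imread(f"pics/{n}0.png");b,g,rr=[im[:,:,i].astype(int) for i in range(3)]
    white=((b>110)&(rr-b<70)).astype(np.uint8)
    buff=((g-b>12)&(rr-g<60)&(g>65)).astype(np.uint8)
    for k,(u,v) in S[n].items():
        m=np.zeros_like(white);cv2.circle(m,(u,v),25,1,-1)
        pts=cv2.findNonZero(white*m); h=cv2.convexHull(pts); e=cv2.fitEllipse(h)
        m2=np.zeros_like(white);cv2.circle(m2,(u,v),17,1,-1)
        bp=cv2.findNonZero(buff*m2&(1-white)).reshape(-1,2)
        C[n,k]=(e[0],bp.mean(0));print(n,k,e,onz(n,e[0],.068),len(bp),bp.mean(0),bp.min(0),bp.max(0))
for k in S["top"]:
    print(k,"ring",tri(C["top",k][0],C["side",k][0]),"buff",tri(C["top",k][1],C["side",k][1]))
a=[cv2.resize(cv2.imread(f"pics/{n}0.png")[v-40:v+40,u-40:u+40],(400,400),interpolation=cv2.INTER_CUBIC) for n,(u,v) in (("top",(252,195)),("side",(247,212)))]
cv2.imwrite("pics/c.png",np.hstack(a))
E
```

```text
top amm ((251.60984802246094, 194.87017822265625), (36.79852294921875, 37.639739990234375), 87.11956787109375) [0.52616071 0.08526888 0.068     ] 318 [252.06918239 193.33647799] [240 180] [265 204]
top egg ((302.5801696777344, 160.227294921875), (35.815223693847656, 37.3075065612793), 99.25885772705078) [ 0.60919    -0.03664341  0.068     ] 217 [303.42857143 158.16129032] [294 149] [317 167]
top bone ((327.48809814453125, 203.19837951660156), (37.03498840332031, 38.44195556640625), 117.11441040039062) [ 0.50473347 -0.09174005  0.068     ] 206 [328.91747573 201.44660194] [317 194] [341 209]
side amm ((246.12042236328125, 213.3983154296875), (24.696121215820312, 35.197669982910156), 89.5040512084961) [0.52449561 0.08980536 0.068     ] 363 [247.08264463 208.71625344] [231 198] [264 227]
side egg ((256.28009033203125, 169.28768920898438), (32.94808578491211, 39.456321716308594), 91.2071762084961) [ 0.63053483 -0.05062369  0.068     ] 308 [257.63961039 173.81493506] [241 164] [274 189]
side bone ((302.5885314941406, 179.67474365234375), (30.911226272583008, 37.57378005981445), 61.119163513183594) [ 0.51267393 -0.1090563   0.068     ] 298 [300.08389262 182.31208054] [284 171] [317 199]
amm ring (array([0.52771673, 0.0858256 , 0.06277528]), np.float64(0.001329748274902533)) buff (array([0.52774615, 0.08375059, 0.0776464 ]), np.float64(0.00044903634152251295))
egg ring (array([ 0.60632786, -0.03187903,  0.09075902]), np.float64(0.008564948848476984)) buff (array([ 0.61395862, -0.03895289,  0.06820499]), np.float64(0.0006080492947098924))
bone ring (array([ 0.50029538, -0.08945439,  0.08703584]), np.float64(0.002879103340043717)) buff (array([ 0.50897431, -0.09481642,  0.06917749]), np.float64(0.0007819034695666918))
```

View pics/c.png

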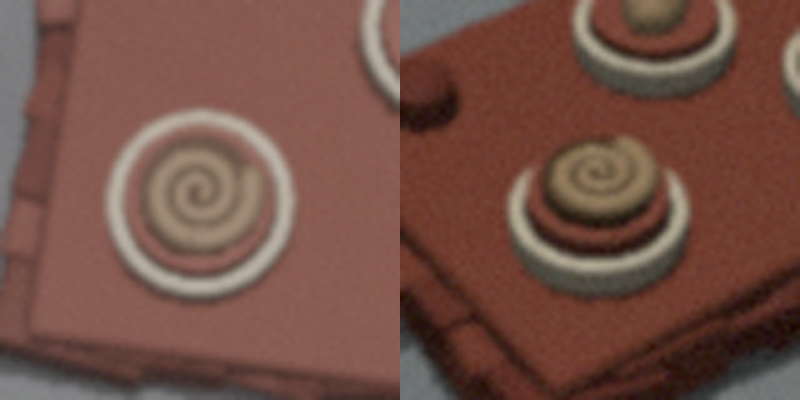

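The crop shows the coil's eye at about (251.4,193.3) in the top picture and (246.6,206.4) in the side picture. The disc is clearly proud of its ring.

```bash
python3 - <<'E'
from h import *
from scipy.spatial.transform import Rotation as Ro
print(tri((251.4,193.3),(246.6,206.4)),[onz("top",(251.4,193.3),z) for z in(.088,.092)],onz("side",(246.6,206.4),.09))
s=r.get_state();R=Ro.from_euler("xyz",s["eef_rot"],degrees=True).as_matrix()
t=np.array([.5265,.085,.20])
print(s["tcp_pos"],R,"\n",R.T@(t-s["tcp_pos"])*1000)
# slab direction
im=cv2.imread("pics/top0.png");print([onz("top",p,.05) for p in((234,126),(368,137),(361,241),(217,227))])
E
```

```text
(array([0.52661936, 0.08545593, 0.08707822]), np.float64(0.0010690937952327355)) [array([0.52599611, 0.08511088, 0.088     ]), array([0.52520903, 0.08498272, 0.092     ])] [0.524898   0.08783011 0.09      ]
[ 0.25882866 -0.62298268  0.24472391] [[-9.23512304e-01 -3.83568249e-01 -6.50142900e-04]
 [-3.83568785e-01  9.23511418e-01  1.28401164e-03]
 [ 1.07908294e-04  1.43517507e-03 -9.99998964e-01]] 
 [-518.76266387  551.09567446   45.45889977]
[array([0.70434351, 0.12908126, 0.05      ]), array([ 0.67133245, -0.19984379,  0.05      ]), array([ 0.41776652, -0.16890969,  0.05      ]), array([0.45290551, 0.16807779, 0.05      ])]
```

```bash
python3 -m pendant '[[-10,11,0,0,0,0],[-31,33,0,0,0,0],[-57,61,0,0,0,0],[-88,94,0,0,0,0],[-119,127,0,0,0,0],[-150,160,0,0,0,0],[-181,193,0,0,0,0],[-213,226,0,0,0,0],[-244,259,0,0,0,0],[-275,292,0,0,0,0],[-306,325,0,0,0,0],[-337,359,0,0,0,0],[-368,392,0,0,0,0],[-399,425,0,0,0,0],[-430,458,0,0,0,0],[-461,491,0,0,0,0],[-487,519,0,0,0,0],[-508,541,0,0,0,0],[-518.5,551.7,0,0,0,0],[-518.5,551.7,0,0,0,0]]' 0 20
python3 - <<'E'
from h import *
from scipy.spatial.transform import Rotation as Ro
s=r.get_state();R=Ro.from_euler("xyz",s["eef_rot"],degrees=True).as_matrix()
p=r.camera_params("wrist");print(s,p)
im=r.capture("wrist");cv2.imwrite("pics/w1.png",im[:,:,::-1])
E
```

```text
time_s: 2.6
tcp_pos: [0.5258, 0.0857, 0.2453]
eef_rot: [180.0, -0.0, -157.4]
contact_force: [-0.7, -0.1, 0.3]
gripper_width: 0.0007
gripper_force: 0.0
{'time_s': 2.6, 'joints': array([ 3.03570197e+01,  7.15630752e+00, -1.72202299e+01, -5.52723868e-03,
       -6.56508580e+01, -9.77221073e+01]), 'qd': array([-1.23230809, -0.77227429, -0.87466796, -0.02690824, -0.23932997,
        0.66550322]), 'joint_torque': array([ 7.45042507e-01, -3.78917706e+01,  2.87796092e+01,  6.76540866e+00,
        1.54384157e-03, -1.64364441e-01]), 'tcp_pos': array([0.52580725, 0.08572036, 0.24531341]), 'eef_rot': array([ 1.79998692e+02, -2.78235310e-02, -1.57367367e+02]), 'contact_force': array([-0.66663799, -0.14529654,  0.25814334]), 'moment': array([-0.07971629,  0.00601183, -0.05467292]), 'gripper_force': 0.0, 'gripper_width': 0.0006946487241954083} {'mtx': array([[297.31863964,   0.        , 257.34088044],
       [  0.        , 297.31863964, 191.94818901],
       [  0.        ,   0.        ,   1.        ]]), 'mount': array([[ 2.96352275e-04, -9.69951541e-01, -2.43298005e-01,
         6.50474710e-02],
       [ 9.99999854e-01,  3.97343386e-04, -3.66018612e-04,
         1.18757542e-04],
       [ 4.51693170e-04, -2.43297861e-01,  9.69951518e-01,
        -1.39354090e-01],
       [ 0.00000000e+00,  0.00000000e+00,  0.00000000e+00,
         1.00000000e+00]])}
```

View pics/w1.png

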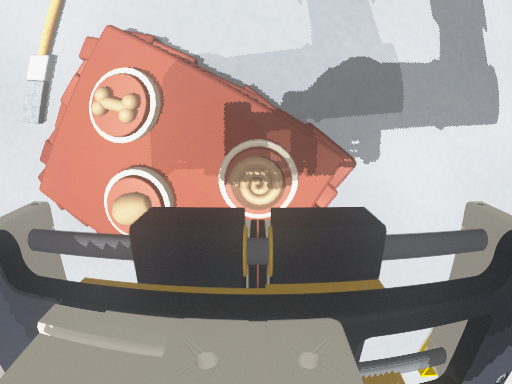

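The wrist view shows the coil's eye at about (258,185) and the closed fingertips around (258,250). The egg and bone are off to the left.

```bash
cat >> h.py <<'E'
from scipy.spatial.transform import Rotation as Ro
def wz(uv,z,s):
    p=r.camera_params("wrist");K=p["mtx"];M=p["mount"]
    d=np.array([uv[0]-K[0,2],uv[1]-K[1,2]])/K[0,0];t=np.linalg.norm(d)
    v=np.r_[d/t*np.sin(t),np.cos(t)]
    R=Ro.from_euler("xyz",s["eef_rot"],degrees=True).as_matrix()
    c=s["tcp_pos"]+R@M[:3,3];w=R@M[:3,:3]@v
    return c+w*(z-c[2])/w[2]
E
python3 - <<'E'
from h import *
s=r.get_state()
for z in(.088,.092):print(wz((258,185),z,s))
# ring: outer edge points at z=.068 -> circle
im=cv2.imread("pics/w1.png").astype(int);b,g,rr=im[...,0],im[...,1],im[...,2]
sat=im.max(2)-im.min(2)
m=((sat<55)&(im.min(2)>85)).astype(np.uint8);c=np.zeros_like(m);cv2.circle(c,(258,178),44,1,-1)
h=cv2.convexHull(cv2.findNonZero(m*c)).reshape(-1,2);h=h[h[:,1]<204]
P=np.array([wz(q,.068,s)[:2] for q in h])
A=np.c_[2*P,np.ones(len(P))];x=np.linalg.lstsq(A,(P**2).sum(1),rcond=None)[0]
print("ring",x[:2],np.sqrt(x[2]+x[:2]@x[:2]),len(h))
E
```

```text
[0.52710113 0.08641809 0.088     ]
[0.52627149 0.08606458 0.092     ]
ring [0.5250615  0.08549442] 0.04374093090660069 23
```

All measurements agree on (0.526, 0.086), so the tool is already over the coil. Next I descend to just above it.

```bash
python3 -m pendant '[[0,0,8,0,0,0],[0,0,25,0,0,0],[0,0,45,0,0,0],[0,0,65,0,0,0],[0,0,85,0,0,0],[0,0,105,0,0,0],[0,0,118,0,0,0],[0,0,124,0,0,0],[0,0,126,0,0,0],[0,0,126,0,0,0],[0,0,126,0,0,0]]'
```

```text
time_s: 4.03
tcp_pos: [0.5264, 0.0852, 0.1201]
eef_rot: [180.0, 0.1, -157.4]
contact_force: [0.0, -0.1, 0.5]
gripper_width: 0.0003
gripper_force: 0.0
```

```bash
python3 -m pendant '[[0,0,1,0,0,0],[0,0,2,0,0,0],[0,0,3,0,0,0],[0,0,4,0,0,0],[0,0,5,0,0,0],[0,0,6,0,0,0],[0,0,7,0,0,0],[0,0,8,0,0,0],[0,0,9,0,0,0],[0,0,10,0,0,0],[0,0,11,0,0,0],[0,0,12,0,0,0],[0,0,13,0,0,0],[0,0,14,0,0,0],[0,0,14,0,0,0]]'
```

```text
time_s: 5.9
tcp_pos: [0.5261, 0.0851, 0.1054]
eef_rot: [180.0, -0.0, -157.4]
contact_force: [-0.9, -1.3, 2.5]
gripper_width: 0.0004
gripper_force: 1.1
```

Contact is made. I continue down to home, with TCP at about 0.099.

```bash
python3 -m pendant '[[0,0,1,0,0,0],[0,0,2,0,0,0],[0,0,3,0,0,0],[0,0,4,0,0,0],[0,0,5,0,0,0],[0,0,5.5,0,0,0],[0,0,6,0,0,0],[0,0,6.5,0,0,0],[0,0,6.5,0,0,0]]'
```

```text
time_s: 7.02
tcp_pos: [0.5261, 0.0851, 0.0993]
eef_rot: [-180.0, 0.0, -157.4]
contact_force: [-2.7, -0.3, 6.8]
gripper_width: 0.0007
gripper_force: 3.2
```

```bash
python3 -m pendant '[[0,0,0.5,0,0,0],[0,0,1,0,0,0],[0,0,1.2,0,0,0],[0,0,1.2,0,0,0]]'
```

```text
time_s: 7.52
tcp_pos: [0.5262, 0.0851, 0.0992]
eef_rot: [-180.0, 0.0, -157.4]
contact_force: [-5.7, 0.6, 17.4]
gripper_width: 0.0003
gripper_force: 8.5
```

The force rose from 7 to 17 N with no further travel, so the disc is on its hard stop. I hold for 2 s and then withdraw.

```bash
python3 -m pendant '[[0,0,0,0,0,0],[0,0,0,0,0,0],[0,0,0,0,0,0],[0,0,0,0,0,0],[0,0,0,0,0,0],[0,0,0,0,0,0],[0,0,0,0,0,0],[0,0,0,0,0,0],[0,0,0,0,0,0],[0,0,0,0,0,0],[0,0,0,0,0,0],[0,0,0,0,0,0],[0,0,0,0,0,0],[0,0,0,0,0,0],[0,0,0,0,0,0],[0,0,0,0,0,0]]'
python3 -m pendant '[[0,0,-1,0,0,0],[0,0,-3,0,0,0],[0,0,-8,0,0,0],[0,0,-16,0,0,0],[0,0,-30,0,0,0],[0,0,-50,0,0,0],[0,0,-75,0,0,0],[0,0,-100,0,0,0],[0,0,-125,0,0,0],[0,0,-140,0,0,0],[0,0,-147,0,0,0],[0,0,-147,0,0,0],[0,0,-147,0,0,0],[0,0,-147,0,0,0]]'
python3 - <<'E'
from h import *
im=r.capture("wrist")[:,:,::-1];sd=r.capture("side")[:,:,::-1]
cv2.imwrite("pics/e.png",np.hstack([cv2.resize(im,(400,300)),cv2.resize(sd[130:280,140:340],(400,300))]))
E
```

```text
time_s: 9.52
tcp_pos: [0.5262, 0.0851, 0.0992]
eef_rot: [-180.0, 0.0, -157.4]
contact_force: [-6.7, -0.2, 17.3]
gripper_width: 0.0006
gripper_force: 8.5
time_s: 11.28
tcp_pos: [0.5258, 0.085, 0.2441]
eef_rot: [-180.0, -0.1, -157.4]
contact_force: [-0.3, -0.3, 0.2]
gripper_width: 0.0004
gripper_force: 0.0
```

View pics/e.png

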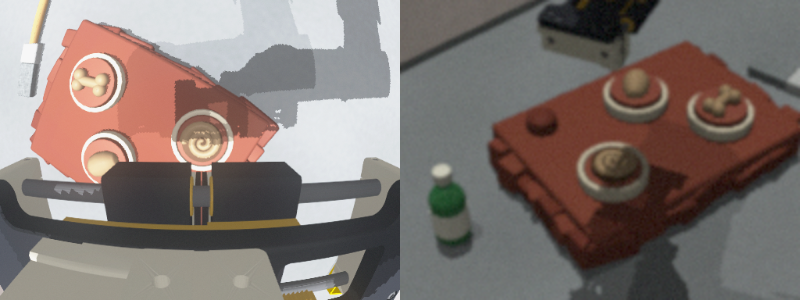

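The ammonite disc, at (613,170) in the side crop, is now flush with its ring. The egg (635,85) and bone (720,105) are still proud, and the glue bottle and chip haven't moved.

```bash
python3 -c "
from plant import r
print(r.close_job())"
```

```text
the job is handed in; nothing more can be done
None
```

I pressed the ammonite fully home, held it about 2 s at about 17 N, withdrew and handed the job in at about 11.5 s; the final pictures show the egg and bone still proud and the brush, bottle and chip undisturbed.

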